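# Rotate three tube blocks between mixer, heater and cooler

### The arm

A 6-joint arm with a two-finger parallel gripper is mounted at the origin on the work surface. World frame = base frame: x ahead of the robot, y to its left, z up, the work surface at z = 0. Lengths are in m, angles in rad, forces in N, time in s.
With the tool pointing down it reaches from about 0.25 to 0.725 m from the base axis. Payload 4 kg.
Tool frame: the origin (TCP) lies at the very end of the fingers, on their centre line; the grasp point (between the pads) lies 19 mm behind it; z points along the fingers, y is the line along which they close (so a half turn about z gives the same grasp; the last joint's range is limited). The gripper opens to 85 mm and grips with 20 to 120 N. Pads are 22 mm wide; open, the fingers measure 114 mm over their backs; the gripper's body (76 mm by 85 mm) begins 54 mm behind the grasp point. The pads swing forward as they close: fully open they stand 13 mm farther back than shut.
Start: joints at [1.213, 0.241, 0.005, 1.335, 0, 1.571], TCP at [0.175, 0.468, 0.231] pointing down, gripper open.
Joint ranges: [-2.72, 2.72], [-1.05, 1.87], [-1.09, 1.28], [-1.99, 2.15], [-1.42, 1.44], [-3.14, 3.14]. Speed limits (rad/s): [2.79, 2.79, 3.14, 3.14, 3.14, 3.14].

### API

Orientations are given as a unit quaternion [x, y, z, w].
In Python, from workcell import bot gives the robot as it stands.
- The arm moves only by the tool carry_out, never from a script. Its argument "increments" is one flat list of numbers, 5 for each row, row after row: the finger opening in cm, from 0 to 8.54, then the shift along the tool's x, y, z in cm, then the turn about the tool's z in rad. A call has exactly 5 rows; each row shifts and turns the commanded pose from where the row before left it, along the tool's axes as they then stand; what a row does not reach is not made up. A row lasts 1/8 s, in which the tool goes at most 62.5 mm and 10.7 degrees, less where a joint would pass 70% of its speed; a pose out of reach is approached as far as the arm can. A call with a gripper value outside its range is refused whole. The fingers move at their own pace and stop on an object; the grip force is fixed at half the most. Time passes only in rows, so rows that do not move let the fingers close, or fill a call up. It gives the time, the measured TCP pose, the force, the opening and the grip force at its end, in the units of the state.
- bot.get_obs(): the state, without advancing time (a new reading comes with each control period).
- bot.camera(name): name is "scene" or "top" or "wrist"; returns a dict with "pixels" (420x560x3 uint8, blue, green, red), "range_z" (420x560 float32, m along the optical axis (not along the pixel's ray), 0 where there is no reading), "mtx" (3x3 intrinsics, pixels), "D" ([k1, k2, p1, p2, k3] as OpenCV has them; the pictures are not rectified), "eye" and "attitude" of the camera in the world. Camera axes: x right, y down, z forward; pixel columns grow to the right and rows downward; lengths in m; the calibration is good to about 2 mm. A picture is of the moment at which its call begins.
- bot.job_done(): hands the job in; it is judged then, once.
Trained networks look in a picture, given as the dict that the camera call returned (one of the last four; its "shot" number tells which), for a name from the list of things; names that differ only in an ending like _2 or _b are one class to them, and where a whole thing is asked for, a point or a joint stands for the part that bears it (a point fixed in the world has none). Each returns a list of dicts, best first, with "p" (0 to 1); they miss things now and then, are a little off and sometimes report something else, mostly with a low value. They report only what shows in the picture. A call takes as long as a camera call. They do not tell look-alikes from the thing itself.
- bot.find_in(picture, name): "xyz" ([x, y, z] in m, in the coordinates of the camera as it stood for that picture, good to about 4 mm: the middle of the surface that is visible of it).
- bot.regions_of(picture, name): "mask" (420x560 bool, what is visible of it).
- bot.place_of(picture, name): "xyz" ([x, y, z] in m, in the coordinates of the camera as it stood for that picture, good to about 4 mm: a listed point, or the origin of a listed thing).
The state is a dict: "clock": time; "joint_pos": joint angles; "joint_vel": joint speeds; "tau": joint torques, N m; "eef_pos": TCP position; "tool_rot": TCP orientation; "ft_force": force on the tool from outside, world axes, zero at the start; "ft_torque": the same for the moment, N m; "grip_width": finger opening in m; "grasp_force": force on a finger pad.
Only numpy, scipy, OpenCV 4.12 (cv2) and the standard library are available. Lean on these libraries where they do the work, as an engineer would, in place of code of your own. Each camera call takes 0.05 s, during which the arm holds its last target. There are 200 camera calls.

### The job

The time is up on all three stations, so move every block of tubes on by one: the block with small tubes from the mixer to the heater, the one with medium tubes from the heater to the cooler, and the one with large tubes from the cooler to the mixer. Each ends centred flat on its plate; the cork mat is free for parking one on the way, because the blocks must not stand on the bare bench. Carry them upright, set them down gently, and leave the two vials and the slide case between the stations where they are.

Things in the scene. Friction and masses are not known exactly. Their poses are not given: they have to be found in the camera images.
- block_small: Aluminium block 80 (x) x 64 (y) x 38 high, 0.4 kg, with 20 small tubes 11.5 mm wide, two rows of 5 each side of the handle; white caps reach 50 mm above its underside. Black bar handle along x over its middle line, 80 long, 14 wide (y), 14 high, on two thin posts near its ends: bar middle 94 mm above the underside, open below. Origin: centre of the underside, z up. At first on the mixer.
- block_medium: Aluminium block 80 (x) x 64 (y) x 38 high, 0.4 kg, with six medium tubes 19 mm wide, 3 each side; white caps reach 56 mm above its underside. Black bar handle along x over its middle line, 80 long, 14 wide (y), 14 high, on two thin posts near its ends: bar middle 94 mm above the underside, open below. Origin: centre of the underside, z up. At first on the heater.
- block_large: Aluminium block 80 (x) x 64 (y) x 38 high, 0.4 kg, with two large tubes 27 mm wide, one each side; white caps reach 60 mm above its underside. Black bar handle along x over its middle line, 80 long, 14 wide (y), 14 high, on two thin posts near its ends: bar middle 94 mm above the underside, open below. Origin: centre of the underside, z up. At first on the cooler.
- heater: Dry heater, fixed: white housing with a flat square white ceramic plate 124 x 124, top 70 mm above the bench; towards its -x a sloping grey panel, lower than the plate, with a display and one black knob. Origin: on the bench under the plate's centre; x, y along the plate's sides.
- mixer: Mixer, fixed: grey housing with a flat round black rubber-covered platform 124 in diameter, top 70 mm above the bench; two black dials, lower than the platform, on its -x part. It is switched off and does not move. Origin: on the bench under the platform's centre.
- cooler: Cooler, fixed: flat square bare aluminium cold plate 124 x 124 on a finned heat sink, plate top 60 mm above the bench; black fan duct with slots, lower than the plate, on its -x side. Origin: on the bench under the plate's centre; x, y along the plate's sides.
- mat: Square brown cork mat, fixed, 124 x 124, 10 mm thick, empty at the start. Origin: on the bench under its centre.
- vial_left: Bystander: capped amber vial, 27 mm in diameter, 55 high, loose, standing upright on the bench between two places. This is the one at +y (the robot's left). Origin: centre of its underside.
- vial_right: Bystander: the same kind of vial, at -y (the robot's right).
- slide_mailer: Bystander: flat white plastic slide case with grey cap, 83 (x) x 26 (y) x 16 high, loose, lying on the bench between the two middle places. Origin: centre of its underside.
Not all that is in view belongs to the job. What is shaped like the cooler but green or pink is not meant.

How it is judged:
At the end, for the whole second after the job is handed in: The small-tube block rests on the heater, the medium-tube block on the cooler and the large-tube block on the mixer, each standing flat with its centre within 12 mm of the plate's centre, released and at rest; the two vials and the slide case are within 20 mm of where they were (horizontal distance between block_small and heater below 0.012 m and z of block_small in the frame of heater between 0.066 and 0.075 m and angle between each of block_small, block_medium, block_large's own z axis and vertical below 0.08 rad and linear speed of each of block_small, block_medium, block_large below 0.02 m/s and angular speed of each of block_small, block_medium, block_large below 0.1 rad/s and horizontal distance between block_medium and cooler below 0.012 m and z of block_medium in the frame of cooler between 0.056 and 0.065 m and horizontal distance between block_large and mixer below 0.012 m and z of block_large in the frame of mixer between 0.066 and 0.075 m and distance of each of vial_left, vial_right, slide_mailer from where it was at the start of the episode below 0.02 m); the robot touches nothing.
It fails at once if a block is tipped by more than about 25 degrees (angle between any of block_small, block_medium, block_large's own z axis and vertical above 0.44 rad).
It fails at once if a block is put down on the bare bench (height (world z) of any of block_small, block_medium, block_large below 0.005 m).
It fails at once if a block is dropped, banged or pressed hard on a station or the mat (over 60 N) (contact force between any of block_small, block_medium, block_large and heater above 60 N or contact force between any of block_small, block_medium, block_large and mixer above 60 N or contact force between any of block_small, block_medium, block_large and cooler above 60 N or contact force between any of block_small, block_medium, block_large and mat above 60 N).
It fails at once if a vial or the slide case between the places is shoved more than 20 mm (distance of any of vial_left, vial_right, slide_mailer from where it was at the start of the episode above 0.02 m).
It fails at once if a vial or the slide case is knocked over (angle between any of vial_left, vial_right, slide_mailer's own z axis and vertical above 0.5 rad).
It also fails if it takes over 120 s, if anything falls off the work surface, if the arm or the gripper's body presses on something with over 40 N, if the wrist force passes 120 N, or if a joint passes its speed limit or range.

## Working session

There is one attempt and no reset: what is moved stays moved. The work goes in short steps, Python scripts to look and compute and a tool call to move; the robot and the scene stay as the last step left them, time stands still between calls to the robot, and variables do not carry over. Pictures are saved under pics/ and viewed, at most 14 in all, crops included, and the job is handed in when it is done.

Besides the shell and the picture viewer there is one more tool, called after "Request:" by a JSON object that holds its "op" and its "data", one argument or row to a line. carry_out: Moves the arm, as the interface text tells. Its arguments: {"type":"object","properties":{"increments":{"type":"array","items":{"type":"number"}}},"required":["increments"]}

```bash
ls; mkdir -p pics
cat > h.py <<'E'
import numpy as np, cv2
from scipy.spatial.transform import Rotation as R
from workcell import bot
def w(c,p): 
    a=np.array(c["attitude"]); 
    M=R.from_quat(a).as_matrix() if a.size==4 else a.reshape(3,3)
    return M@np.array(p)+np.array(c["eye"])
def cloud(c,mask=None):
    z=c["range_z"]; m=z>0
    if mask is not None: m&=mask
    v,u=np.nonzero(m)
    q=cv2.undistortPoints(np.c_[u,v].astype(float).reshape(-1,1,2),c["mtx"],np.array(c["D"],float)).reshape(-1,2)
    p=np.c_[q,np.ones(len(q))]*z[v,u][:,None]
    a=np.array(c["attitude"]); M=R.from_quat(a).as_matrix() if a.size==4 else a.reshape(3,3)
    return p@M.T+np.array(c["eye"]),u,v
NAMES="block_small block_medium block_large heater mixer cooler mat vial_left slide_mailer".split()
E
python3 - <<'E'
from h import *
o=bot.get_obs(); print({k:np.round(v,3) for k,v in o.items()})
for n in ("scene","top"):
    c=bot.camera(n); cv2.imwrite(f"pics/{n}0.png",c["pixels"]); print(n,np.round(c["eye"],3),np.round(c["attitude"],3))
    for k in NAMES:
        for d in bot.place_of(c,k)[:4]: 
            if d["p"]>.2: print(k,round(d["p"],2),np.round(w(c,d["xyz"]),3))
E
```

```text
pics
{'clock': np.float64(0.0), 'joint_pos': array([1.213, 0.241, 0.004, 1.335, 0.   , 1.571]), 'joint_vel': array([-0.   , -0.001, -0.001, -0.001, -0.   , -0.001]), 'tau': array([-1.0000e-03, -3.7232e+01,  2.5241e+01,  1.7000e-02, -0.0000e+00,
       -0.0000e+00]), 'eef_pos': array([0.175, 0.468, 0.23 ]), 'tool_rot': array([ 0.178,  0.984, -0.001, -0.   ]), 'ft_force': array([-0.505, -0.658,  0.433]), 'ft_torque': array([ 0.076, -0.026,  0.025]), 'grasp_force': np.float64(0.0), 'grip_width': np.float64(0.085)}
scene [ 1.047 -0.178  1.199] [ 0.815  0.513 -0.136 -0.231]
block_small 0.81 [0.53  0.315 0.068]
block_medium 0.67 [ 0.479 -0.328  0.071]
block_large 0.83 [0.585 0.112 0.061]
heater 0.78 [ 0.48  -0.328 -0.001]
mixer 0.84 [0.53  0.321 0.002]
cooler 0.91 [ 0.578  0.107 -0.004]
cooler 0.88 [ 0.394 -0.086 -0.002]
cooler 0.79 [ 0.251 -0.273  0.002]
cooler 0.68 [0.422 0.574 0.002]
mat 0.94 [ 0.599 -0.108 -0.001]
vial_left 0.73 [0.583 0.222 0.005]
vial_left 0.73 [0.588 0.114 0.062]
slide_mailer 0.78 [ 0.639 -0.004 -0.002]
top [0.168 0.107 1.546] [ 0.712 -0.696  0.061 -0.065]
block_small 0.8 [0.528 0.319 0.067]
block_large 0.9 [0.588 0.117 0.061]
heater 0.96 [ 0.48  -0.329 -0.001]
mixer 0.8 [0.534 0.322 0.001]
cooler 0.73 [ 0.402 -0.089  0.003]
cooler 0.67 [0.584 0.11  0.004]
cooler 0.58 [ 0.429  0.574 -0.005]
cooler 0.56 [ 0.254 -0.275  0.001]
mat 0.63 [ 0.604 -0.109  0.001]
vial_left 0.6 [0.585 0.218 0.   ]
slide_mailer 0.64 [ 0.642 -0.003 -0.002]
```

View pics/scene0.png

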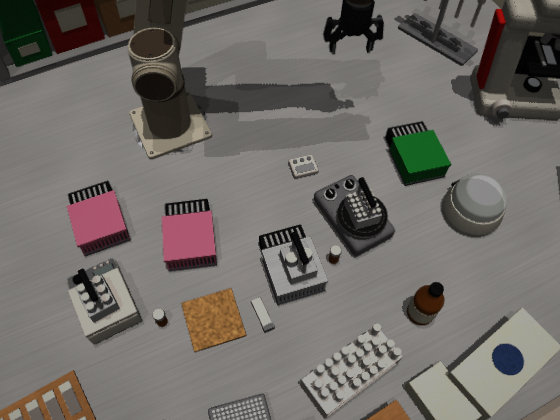

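View pics/top0.png

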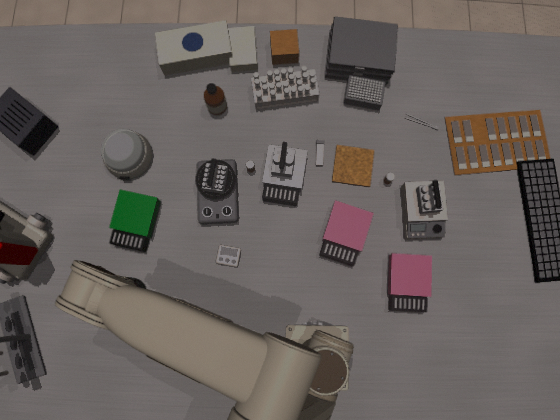

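The two views show, left to right for the robot: the mixer with the small-tube block (scene px 360,210), the cooler with the large-tube block (295,260), the cork mat (213,318) and the heater with the medium-tube block (95,295). The green and pink boxes are decoys. Next I'll measure the handles and plates from depth in both views.

```bash
cat >> h.py <<'E'
def rect(P):
    r=cv2.minAreaRect(P[:,:2].astype(np.float32)*1000); (a,b),(s,t),g=r
    if s<t: s,t,g=t,s,g+90
    return np.round([a,b,s,t,(g+90)%180-90,1000*np.median(P[:,2]),len(P)],1)
E
cat > m.py <<'E'
from h import *
S=dict(mixer=(.532,.321,.07),cooler=(.581,.109,.06),mat=(.602,-.108,.01),heater=(.480,-.328,.07))
for n in ("scene","top"):
    c=bot.camera(n); P,u,v=cloud(c); col=c["pixels"][v,u].astype(int)
    for k,(x,y,z) in S.items():
        d=np.hypot(P[:,0]-x,P[:,1]-y)
        h=(d<.075)&(P[:,2]>z+.078)
        if h.sum()>20: print(n,k,"handle",rect(P[h]),"top z",np.round(np.percentile(P[h][:,2],[50,90]),3))
        b=(d<.075)&(P[:,2]>z+.03)&(P[:,2]<z+.065)
        if b.sum()>20: print(n,k,"block",rect(P[b]))
        q=(d<.098)&(abs(P[:,2]-z)<.006)
        if k=="mixer": q&=col.max(1)<60
        if q.sum()>20: print(n,k,"plate",rect(P[q]))
        for nn in (k,):
            r=bot.regions_of(c,nn)
            for e in r[:4]:
                Q,_,_=cloud(c,e["mask"]); 
                if np.hypot(*(np.median(Q[:,:2],0)-(x,y)))<.08:
                    Q=Q[abs(Q[:,2]-z)<.005]; 
                    if len(Q)>20: print(n,k,"maskplate",rect(Q)); break
E
python3 m.py
```

```text
scene mixer handle [529.6 320.   83.   15.4  -8.1 169.9 230. ] top z [0.17  0.173]
scene mixer block [530.5 320.3  82.9  65.8  -8.  112.3 692. ]
scene mixer plate [517.9 327.7 159.5 121.6 -22.   69.8 740. ]
scene mixer maskplate [515.8 325.4 161.6 125.3  -7.9  69.7 683. ]
scene cooler handle [588.7 115.2  81.7  15.3  -6.3 160.  246. ] top z [0.16  0.163]
scene cooler block [587.5 114.7  83.4  64.5  -6.4  98.6 761. ]
scene cooler plate [ 584.1  126.4  159.5  127.5   82.2   59.6 1440. ]
scene cooler maskplate [ 581.4  108.8  126.4  124.7   -8.4   59.6 1346. ]
scene mat plate [ 602.5 -104.9  188.2  177.4   88.1    9.8 2775. ]
scene mat maskplate [ 602.  -109.8  127.4  123.2   -7.3    9.9 2590. ]
scene heater handle [ 482.5 -329.4   81.7   14.8    6.6  169.9  267. ] top z [0.17  0.173]
scene heater block [ 481.2 -330.    81.7   64.7    7.6  113.5  864. ]
scene heater plate [ 471.5 -325.9  142.5  124.4    2.7   69.6 1588. ]
scene heater maskplate [ 474.8 -325.7  135.6  124.3    2.8   69.6 1519. ]
top mixer handle [530.3 320.5  80.1  14.5  -8.1 169.7 146. ] top z [0.17  0.173]
top mixer bl
[... 171 characters left out ...]

top cooler handle [586.5 115.5  79.4  14.2  -6.5 159.7 133. ] top z [0.16  0.164]
top cooler block [587.2 115.4  81.4  63.8  -6.7  99.5 430. ]
top cooler plate [566.3 111.6 155.9 124.1  -8.1  59.7 895. ]
top cooler maskplate [580.5 109.6 126.6 123.8  -8.   59.7 755. ]
top mat plate [ 599.6 -110.2  188.6  188.4  -68.8    9.2 1488. ]
top mat maskplate [ 602.6 -111.   126.   125.2   -6.8    9.9 1213. ]
top heater handle [ 480.3 -329.4   79.7   17.2    6.4  170.   162. ] top z [0.17  0.174]
top heater block [ 480.6 -328.8   80.5   64.8    4.9  110.3  425. ]
top heater plate [ 467.9 -326.8  149.6  128.     3.5   69.8  887. ]
top heater maskplate [ 464.3 -326.1  159.1  125.9    2.3   69.8  705. ]
```

```bash
cat >> h.py <<'E'
def pose():
    o=bot.get_obs(); M=R.from_quat(o["tool_rot"]).as_matrix()
    return np.array(o["eef_pos"])*100, np.arctan2(M[1,0],M[0,0])
def plan(*legs):
    """legs: (x,y,z cm, handle yaw deg or None, opening cm, rows); prints tool-axis shifts from the present pose"""
    p,a=pose(); print("pose",np.round(p,2),round(np.degrees(a),1),"j",np.round(bot.get_obs()["joint_pos"],2))
    for x,y,z,yaw,g,n in legs:
        d=np.array([x,y,z])-p
        t=0 if yaw is None else (np.radians(yaw)-a+np.pi/2)%np.pi-np.pi/2
        # turn made in equal parts, world shift in equal parts
        for i in range(n):
            a1=a+t/n; D=d/n; c,s=np.cos(a),np.sin(a)   # shift along axes before the row's turn
            print([g]+list(np.round([c*D[0]+s*D[1], s*D[0]-c*D[1], -D[2], -t/n],3)), end=" ")
            a=a1
        print(); p=np.array([x,y,z],float)
E
python3 - <<'E'
from h import *
from scipy.optimize import least_squares
for n in ("scene","top"):
    c=bot.camera(n); P,u,v=cloud(c); col=c["pixels"][v,u].astype(int)
    q=(np.hypot(P[:,0]-.53,P[:,1]-.321)<.08)&(abs(P[:,2]-.07)<.004)&(P[:,0]>.53); X=P[q,:2]
    H=cv2.convexHull((X*1000).astype(np.float32)).reshape(-1,2); H=H[H[:,0]>540]
    f=least_squares(lambda s:np.hypot(*(H-s).T)-62,[530,321],loss="soft_l1"); print("mixer",f.x,np.abs(f.fun).max())
    yaw=np.radians(2.7); L=(P[:,:2]-[.48,-.328])@np.array([[np.cos(yaw),-np.sin(yaw)],[np.sin(yaw),np.cos(yaw)]])
    q=(abs(P[:,2]-.07)<.004)&(np.abs(L)<.075).all(1); l=L[q]*1000
    print("heater local edges x+",np.percentile(l[:,0],99.5)," y",np.percentile(l[:,1],[.5,99.5]))
plan((17.5,46.8,30,None,8.5,2),(48.1,-32.9,30,6.5,8.5,16))
E
```

```text
mixer [533.90936866 322.44672124] 1.1942995377414647
heater local edges x+ 62.15233523917053  y [-58.73591891  63.29829561]
mixer [532.51053499 324.05130142] 0.8727977664204261
heater local edges x+ 61.92369525119627  y [-59.84583053  64.14483334]
pose [17.51 46.83 23.13] 159.5 j [1.21 0.24 0.   1.34 0.   1.57]
[8.5, np.float64(-0.002), np.float64(-0.016), np.float64(-3.436), np.float64(0.0)] [8.5, np.float64(-0.002), np.float64(-0.016), np.float64(-3.436), np.float64(0.0)] 
[8.5, np.float64(-3.536), np.float64(-3.996), np.float64(-0.0), np.float64(-0.029)] [8.5, np.float64(-3.417), np.float64(-4.098), np.float64(-0.0), np.float64(-0.029)] [8.5, np.float64(-3.295), np.float64(-4.197), np.float64(-0.0), np.float64(-0.029)] [8.5, np.float64(-3.17), np.float64(-4.292), np.float64(-0.0), np.float64(-0.029)] [8.5, np.float64(-3.042), np.float64(-4.384), np.float64(-0.0), np.float64(-0.029)] [8.5, np.float64(-2.911), np.float64(-4.472), np.float64(-0.0), np.float64(-0.029)] [8.5, np.float64(-2.778), np.float64(-4.555), np.float64(-0.0), np.float64(-0.029)] [8.5, np.float64(-2.643), np.float64(-4.635), np.float64(-0.0), np.float64(-0.029)] [8.5, np.float64(-2.505), np.float64(-4.711), np.float64(-0.0), np.float64(-0.029)] [8.5, np.float64(-2.366), np.float64(-4.783), np.float64(-0.0), np.float64(-0.029)] [8.5, np.float64(-2.224), np.float64(-4.85), np.float64(-0.0), np.float64(-0.029)] [8.5, np.float64(-2.08), np.float64(-4.914), np.float64(-0.0), np.float64(-0.029)] [8.5, np.float64(-1.934), np.float64(-4.973), np.float64(-0.0), np.float64(-0.029)] [8.5, np.float64(-1.787), np.float64(-5.028), np.float64(-0.0), np.float64(-0.029)] [8.5, np.float64(-1.638), np.float64(-5.078), np.float64(-0.0), np.float64(-0.029)] [8.5, np.float64(-1.488), np.float64(-5.124), np.float64(-0.0), np.float64(-0.029)]
```

Request:
{"op": "carry_out", "data": {
  "increments": [8.5, 0, 0, -1.4, -0.094, 8.5, 0, 0, -1.4, -0.094, 8.5, 0, 0, -1.4, -0.094, 8.5, 0, 0, -1.4, -0.094, 8.5, 0, 0, -1.4, -0.094]
}}

```text
clock: 2.22
eef_pos: [0.1751, 0.4683, 0.3018]
tool_rot: [-0.058, 0.998, 0.0, 0.0]
ft_force: [-1.0, 0.6, 0.0]
grip_width: 0.0849
grasp_force: 0.0
```

Request:
{"op": "carry_out", "data": {
  "increments": [8.5, -1.4, -5.5, 0, 0, 8.5, -1.4, -5.5, 0, 0, 8.5, -1.4, -5.5, 0, 0, 8.5, -1.4, -5.5, 0, 0, 8.5, -1.4, -5.5, 0, 0]
}}

```text
clock: 2.85
eef_pos: [0.2758, 0.2013, 0.3015]
tool_rot: [-0.057, 0.998, 0.0, 0.001]
ft_force: [0.8, 0.1, -0.2]
grip_width: 0.0854
grasp_force: 0.0
```

Request:
{"op": "carry_out", "data": {
  "increments": [8.5, -1.4, -5.5, 0, 0, 8.5, -1.4, -5.5, 0, 0, 8.5, -1.4, -5.5, 0, 0, 8.5, -1.4, -5.5, 0, 0, 8.5, -1.4, -5.5, 0, 0]
}}

```text
clock: 3.48
eef_pos: [0.3762, -0.0645, 0.3017]
tool_rot: [-0.056, 0.998, 0.0, 0.001]
ft_force: [-0.1, 1.2, -0.2]
grip_width: 0.0851
grasp_force: 0.0
```

Request:
{"op": "carry_out", "data": {
  "increments": [8.5, -1.4, -5.5, 0, 0, 8.5, -1.4, -5.5, 0, 0, 8.5, -1.4, -5.5, 0, 0, 6, -1.4, -5.5, 0, 0, 5, 0, 0, 0, 0]
}}

```text
clock: 4.1
eef_pos: [0.4566, -0.2781, 0.2992]
tool_rot: [-0.054, 0.999, 0.0, -0.001]
ft_force: [0.2, 0.4, -1.1]
grip_width: 0.0517
grasp_force: 0.0
```

```bash
sed -i 's/print(\[g\]+list(np.round(\(.*\),3)), end=" ")/print([g]+np.round(\1,3).tolist(), end=" ")/' h.py; python3 -c "
from h import *
plan((48.1,-32.94,29.9,6.5,5,1),(48.1,-32.94,14.5,6.5,5,1))
c=bot.camera('wrist');cv2.imwrite('pics/w1.png',c['pixels'])"
```

```text
pose [ 45.66 -27.81  29.92] -173.8 j [-0.55  0.3   0.25  1.53 -0.   -0.65]
[5, -1.875, -5.364, 0.024, -0.006] 
[5, -0.0, 0.0, 15.4, -0.0]
```

View pics/w1.png

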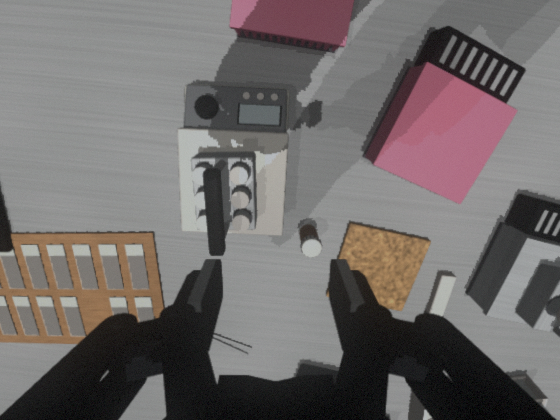

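The wrist view shows the six-cap medium block with its bar at px (215,210) on the heater, the vial at (310,240) and the mat at (380,265). This agrees with the measured positions, so I'm descending to grip.

Request:
{"op": "carry_out", "data": {
  "increments": [5, -1, -2.7, 0, 0, 5, -0.9, -2.7, 0, 0, 5, 0, 0, 3, 0, 5, 0, 0, 3.5, 0, 5, 0, 0, 3, 0]
}}

```text
clock: 4.78
eef_pos: [0.4807, -0.3247, 0.2058]
tool_rot: [-0.057, 0.998, 0.0, 0.0]
ft_force: [0.2, 0.3, -0.4]
grip_width: 0.0502
grasp_force: 0.0
```

Request:
{"op": "carry_out", "data": {
  "increments": [5, 0, 0, 2, 0, 5, 0, 0, 0, 0, 5, 0, 0, 0, 0, 5, 0, 0, 0, 0, 5, 0, 0, 0, 0]
}}

```text
clock: 5.4
eef_pos: [0.4814, -0.3266, 0.1874]
tool_rot: [-0.056, 0.998, -0.001, 0.001]
ft_force: [-0.3, 0.3, -0.1]
grip_width: 0.0498
grasp_force: 0.0
```

```bash
python3 -c "
from h import *
plan((48.1,-32.94,14.5,6.5,5,1))
c=bot.camera('wrist');cv2.imwrite('pics/w2.png',c['pixels'])"
```

```text
pose [ 48.14 -32.66  18.74] -173.6 j [-0.6   0.42  0.15  1.29  0.   -0.71]
[5, 0.076, -0.271, 4.235, -0.001]
```

View pics/w2.png

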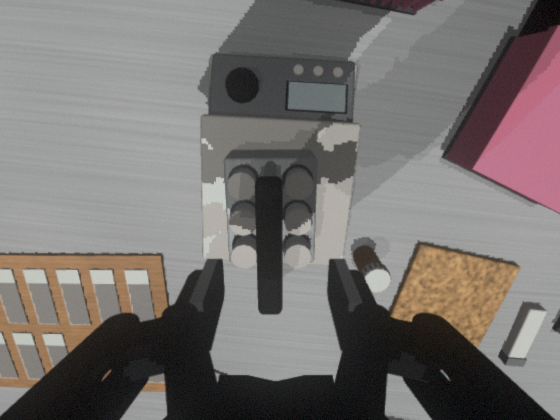

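The bar (px 269) sits about 3 mm left of the finger centre (px 276), which matches the computed −0.27 cm. I'm correcting that, descending and closing.

Request:
{"op": "carry_out", "data": {
  "increments": [5, 0, -0.3, 1.2, 0, 5, 0, 0, 1.5, 0, 5, 0, 0, 1, 0, 5, 0, 0, 0.5, 0, 5, 0, 0, 0, 0]
}}

```text
clock: 6.08
eef_pos: [0.4811, -0.3292, 0.1437]
tool_rot: [-0.056, 0.998, 0.0, -0.0]
ft_force: [0.7, 0.1, -0.5]
grip_width: 0.0496
grasp_force: 0.0
```

Request:
{"op": "carry_out", "data": {
  "increments": [1, 0, 0, 0, 0, 0.5, 0, 0, 0, 0, 0.5, 0, 0, 0, 0, 0.5, 0, 0, 0, 0, 0.5, 0, 0, 0, 0]
}}

```text
clock: 6.7
eef_pos: [0.4818, -0.33, 0.145]
tool_rot: [-0.056, 0.998, -0.001, 0.001]
ft_force: [0.6, -1.5, 3.2]
grip_width: 0.0125
grasp_force: 60.8
```

Request:
{"op": "carry_out", "data": {
  "increments": [0.5, 0, 0, 0, 0, 0.5, 0, 0, -0.5, 0, 0.5, 0, 0, -0.5, 0, 0.5, 0, 0, -1, 0, 0.5, 0, 0, 0, 0]
}}

```text
clock: 7.32
eef_pos: [0.4819, -0.3296, 0.1653]
tool_rot: [-0.056, 0.998, -0.0, 0.001]
ft_force: [0.2, -0.8, -5.1]
grip_width: 0.0128
grasp_force: 59.8
```

```bash
python3 -c "
from h import *
plan((48.1,-32.94,22,None,0.5,1),(60.2,-11.05,22,None,.5,1),(60.2,-11.05,8.5,-7,.5,1))"
```

```text
pose [ 48.19 -32.96  16.53] -173.6 j [-0.6   0.44  0.11  1.24  0.   -0.71]
[0.5, 0.089, 0.033, -5.475, 0.0] 
[0.5, -14.478, 20.395, -0.0, 0.0] 
[0.5, -0.0, 0.0, 13.5, 0.235]
```

Request:
{"op": "carry_out", "data": {
  "increments": [0.5, 0, 0, -1.5, 0, 0.5, 0, 0, -2, 0, 0.5, -1.5, 2, 0, 0, 0.5, -3, 4, 0, 0, 0.5, -3, 4.2, 0, 0]
}}

```text
clock: 7.95
eef_pos: [0.5451, -0.2191, 0.2004]
tool_rot: [-0.055, 0.998, -0.0, 0.001]
ft_force: [-0.1, -0.7, -4.5]
grip_width: 0.0131
grasp_force: 59.8
```

Request:
{"op": "carry_out", "data": {
  "increments": [0.5, -3, 4.2, 0, 0, 0.5, -2.5, 4, 0, 0, 0.5, -1.4, 2, 0, 0, 0.5, 0, 0, 0, 0.12, 0.5, 0, 0, 0, 0.115]
}}

```text
clock: 8.57
eef_pos: [0.6019, -0.1098, 0.2]
tool_rot: [0.063, 0.998, -0.0, 0.0]
ft_force: [0.2, -0.1, -5.0]
grip_width: 0.0131
grasp_force: 59.8
```

Request:
{"op": "carry_out", "data": {
  "increments": [0.5, 0, 0, 2, 0, 0.5, 0, 0, 3, 0, 0.5, 0, 0, 2.5, 0, 0.5, 0, 0, 1, 0, 0.5, 0, 0, 0, 0]
}}

```text
clock: 9.2
eef_pos: [0.6014, -0.1105, 0.1143]
tool_rot: [0.061, 0.998, 0.0, -0.0]
ft_force: [-0.9, 0.3, -4.8]
grip_width: 0.0129
grasp_force: 59.7
```

```bash
python3 -c "
from h import *
plan((60.2,-11.05,8.5,-7,.5,1)); print(bot.get_obs()['ft_force'])"
```

```text
pose [ 60.14 -11.05  11.43] 173.0 j [-0.18  0.53  0.12  1.17  0.   -0.06]
[0.5, -0.06, 0.01, 2.925, -0.001] 
[-0.91561455  0.33568935 -4.83892204]
```

Request:
{"op": "carry_out", "data": {
  "increments": [0.5, 0, 0, 1, 0, 0.5, 0, 0, 0.8, 0, 0.5, 0, 0, 0.5, 0, 0.5, 0, 0, 0.2, 0, 0.5, 0, 0, 0.2, 0]
}}

```text
clock: 9.82
eef_pos: [0.6018, -0.1106, 0.0873]
tool_rot: [0.061, 0.998, -0.0, 0.0]
ft_force: [0.8, -0.0, -5.0]
grip_width: 0.0128
grasp_force: 59.8
```

Request:
{"op": "carry_out", "data": {
  "increments": [0.5, 0, 0, 0.1, 0, 0.5, 0, 0, 0.1, 0, 0.5, 0, 0, 0, 0, 0.5, 0, 0, 0, 0, 0.5, 0, 0, 0, 0]
}}

```text
clock: 10.45
eef_pos: [0.6017, -0.1106, 0.0854]
tool_rot: [0.061, 0.998, -0.0, 0.0]
ft_force: [-0.1, -0.8, -5.3]
grip_width: 0.0127
grasp_force: 59.8
```

Request:
{"op": "carry_out", "data": {
  "increments": [0.5, 0, 0, 0.1, 0, 0.5, 0, 0, 0, 0, 0.5, 0, 0, 0.1, 0, 0.5, 0, 0, 0, 0, 0.5, 0, 0, 0, 0]
}}

```text
clock: 11.08
eef_pos: [0.6018, -0.1108, 0.085]
tool_rot: [0.061, 0.998, -0.0, 0.001]
ft_force: [-3.0, -0.6, 5.0]
grip_width: 0.0127
grasp_force: 61.3
```

Request:
{"op": "carry_out", "data": {
  "increments": [3, 0, 0, 0, 0, 5, 0, 0, 0, 0, 5, 0, 0, 0, 0, 5, 0, 0, -0.5, 0, 5, 0, 0, -2, 0]
}}

```text
clock: 11.7
eef_pos: [0.6005, -0.1103, 0.1073]
tool_rot: [0.061, 0.998, 0.0, -0.002]
ft_force: [-0.5, 0.4, -0.1]
grip_width: 0.0498
grasp_force: 0.0
```

Request:
{"op": "carry_out", "data": {
  "increments": [5, 0, 0, -3, 0, 5, 0, 0, -4, 0, 5, 0, 0, -4, 0, 5, 0, 0, 0, 0, 5, 0, 0, 0, 0]
}}

```text
clock: 12.32
eef_pos: [0.6014, -0.1105, 0.2181]
tool_rot: [0.061, 0.998, 0.0, -0.0]
ft_force: [-0.7, -0.3, 0.0]
grip_width: 0.0503
grasp_force: 0.0
```

```bash
python3 -c "
from h import *
plan((53.0,32.0,22,-8.1,5,1),(53.0,32.0,14.5,-8.1,5,1))
for n in ('scene','top'):
    c=bot.camera(n);P,u,v=cloud(c)
    h=(np.hypot(P[:,0]-.602,P[:,1]+.11)<.07)&(P[:,2]>.088)&(P[:,2]<.116)
    print(n,rect(P[h]) if h.sum()>10 else '')"
```

```text
pose [ 60.14 -11.05  21.81] 173.0 j [-0.18  0.47  0.31  1.4   0.   -0.06]
[5, 12.359, 41.85, -0.194, 0.019] 
[5, 0.0, 0.0, 7.5, -0.0] 
scene [ 600.1 -111.2   79.1   14.    -7.   110.4  227. ]
top [ 625.7 -108.5   33.6    5.   -13.8  108.6   17. ]
```

Request:
{"op": "carry_out", "data": {
  "increments": [5, 1.4, 4.7, 0, 0, 5, 1.4, 4.7, 0, 0, 5, 1.4, 4.7, 0, 0, 5, 1.4, 4.7, 0, 0, 5, 1.4, 4.7, 0, 0]
}}

```text
clock: 13.05
eef_pos: [0.5597, 0.1325, 0.2167]
tool_rot: [0.061, 0.998, -0.0, -0.001]
ft_force: [-0.3, 1.0, 0.2]
grip_width: 0.0499
grasp_force: 0.0
```

Request:
{"op": "carry_out", "data": {
  "increments": [5, 1.4, 4.7, 0, 0, 5, 1.4, 4.7, 0, 0, 5, 1.4, 4.7, 0, 0, 5, 1.2, 4.2, 0, 0.019, 5, 0, 0, 0, 0]
}}

```text
clock: 13.68
eef_pos: [0.5281, 0.3223, 0.2162]
tool_rot: [0.068, 0.998, -0.001, -0.001]
ft_force: [-0.0, -0.4, -0.7]
grip_width: 0.0499
grasp_force: 0.0
```

Request:
{"op": "carry_out", "data": {
  "increments": [5, 0, 0, 1.5, 0, 5, 0, 0, 1.5, 0, 5, 0, 0, 0, 0, 5, 0, 0, 0, 0, 5, 0, 0, 0, 0]
}}

```text
clock: 14.3
eef_pos: [0.5303, 0.3193, 0.189]
tool_rot: [0.071, 0.997, 0.0, 0.001]
ft_force: [-0.4, 0.2, -0.2]
grip_width: 0.0499
grasp_force: 0.0
```

```bash
python3 -c "
from h import *
plan((53.0,32.0,14.5,-8.1,5,1))
c=bot.camera('wrist');cv2.imwrite('pics/w3.png',c['pixels'])
P,u,v=cloud(c); h=(np.hypot(P[:,0]-.53,P[:,1]-.32)<.07)&(P[:,2]>.155)&(P[:,2]<.178); print(rect(P[h]))"
```

```text
pose [53.03 31.93 18.9 ] 171.8 j [0.54 0.5  0.27 1.34 0.   0.68]
[5, 0.035, 0.066, 4.403, -0.001] 
[ 529.9  321.    80.4   14.    -7.8  170.3 3476. ]
```

View pics/w3.png

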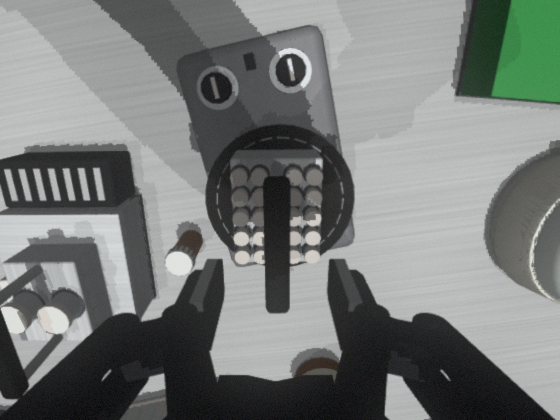

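The bar is at px 277, centred between the fingers, above the 20-cap block on the mixer. I'm gripping it.

Request:
{"op": "carry_out", "data": {
  "increments": [5, 0, 0.1, 1.3, 0, 5, 0, 0, 1.6, 0, 5, 0, 0, 1, 0, 5, 0, 0, 0.5, 0, 4, 0, 0, 0, 0]
}}

```text
clock: 14.98
eef_pos: [0.5296, 0.3204, 0.1437]
tool_rot: [0.071, 0.997, -0.0, -0.0]
ft_force: [0.2, -0.5, 1.0]
grip_width: 0.0398
grasp_force: 0.0
```

Request:
{"op": "carry_out", "data": {
  "increments": [1, 0, 0, 0, 0, 0.5, 0, 0, 0, 0, 0.5, 0, 0, 0, 0, 0.5, 0, 0, 0, 0, 0.5, 0, 0, 0, 0]
}}

```text
clock: 15.6
eef_pos: [0.5302, 0.3204, 0.145]
tool_rot: [0.071, 0.997, 0.0, 0.001]
ft_force: [-0.6, -2.2, 5.5]
grip_width: 0.0127
grasp_force: 60.4
```

Request:
{"op": "carry_out", "data": {
  "increments": [0.5, 0, 0, -0.5, 0, 0.5, 0, 0, -0.5, 0, 0.5, 0, 0, -1, 0, 0.5, 0, 0, -2, 0, 0.5, 0, 0, -2, 0]
}}

```text
clock: 16.23
eef_pos: [0.5297, 0.3205, 0.205]
tool_rot: [0.071, 0.997, -0.0, -0.0]
ft_force: [0.4, -0.2, -3.9]
grip_width: 0.0129
grasp_force: 59.3
```

Request:
{"op": "carry_out", "data": {
  "increments": [0.5, 0, 0, -2, 0, 0.5, 0, 0, -2, 0, 0.5, 0, 0, -2, 0, 0.5, 0, 0, 0, 0, 0.5, 0, 0, 0, 0]
}}

```text
clock: 16.85
eef_pos: [0.5296, 0.3204, 0.2635]
tool_rot: [0.071, 0.997, -0.0, -0.0]
ft_force: [-0.3, 0.1, -5.6]
grip_width: 0.0131
grasp_force: 59.3
```

```bash
python3 -c "
from h import *
plan((48.0,-32.6,26.5,None,0.5,1),(48.0,-32.6,14.5,2.7,.5,1))"
```

```text
pose [52.96 32.04 26.35] 171.9 j [0.54 0.48 0.44 1.53 0.   0.69]
[0.5, -4.222, -64.69, -0.147, 0.0] 
[0.5, 0.0, 0.0, 12.0, -0.189]
```

Request:
{"op": "carry_out", "data": {
  "increments": [0.5, -0.2, -2, 0, 0, 0.5, -0.3, -4, 0, 0, 0.5, -0.3, -4.7, 0, 0, 0.5, -0.3, -4.7, 0, 0, 0.5, -0.3, -4.7, 0, 0]
}}

```text
clock: 17.48
eef_pos: [0.5144, 0.118, 0.263]
tool_rot: [0.071, 0.997, -0.0, -0.001]
ft_force: [0.3, -1.2, -4.1]
grip_width: 0.0129
grasp_force: 59.3
```

Request:
{"op": "carry_out", "data": {
  "increments": [0.5, -0.3, -4.7, 0, 0, 0.5, -0.3, -4.7, 0, 0, 0.5, -0.3, -4.7, 0, 0, 0.5, -0.3, -4.7, 0, 0, 0.5, -0.3, -4.7, 0, 0]
}}

```text
clock: 18.1
eef_pos: [0.496, -0.1165, 0.2632]
tool_rot: [0.071, 0.997, 0.0, -0.001]
ft_force: [1.0, 0.9, -4.8]
grip_width: 0.0131
grasp_force: 59.3
```

Request:
{"op": "carry_out", "data": {
  "increments": [0.5, -0.3, -4.7, 0, 0, 0.5, -0.3, -4.7, 0, 0, 0.5, -0.3, -4.7, 0, 0, 0.5, -0.2, -4, 0, 0, 0.5, -0.2, -2, 0, 0]
}}

```text
clock: 18.73
eef_pos: [0.4803, -0.3177, 0.2627]
tool_rot: [0.072, 0.997, 0.001, -0.001]
ft_force: [0.6, 0.8, -3.7]
grip_width: 0.013
grasp_force: 59.3
```

Request:
{"op": "carry_out", "data": {
  "increments": [0.5, 0, -1, 0, 0, 0.5, 0, 0, 0, -0.1, 0.5, 0, 0, 0, -0.09, 0.5, 0, 0, 0, 0, 0.5, 0, 0, 0, 0]
}}

```text
clock: 19.35
eef_pos: [0.4802, -0.3252, 0.2643]
tool_rot: [-0.024, 1.0, 0.0, -0.0]
ft_force: [-0.3, 0.3, -4.5]
grip_width: 0.0129
grasp_force: 59.3
```

```bash
python3 -c "
from h import *
plan((48.0,-32.6,14.5,2.7,.5,1))
for n in ('scene','top'):
    c=bot.camera(n)
    for k in NAMES[7:]:
        for d in bot.place_of(c,k)[:3]: print(n,k,round(d['p'],2),np.round(w(c,d['xyz']),3))
c=bot.camera('wrist');cv2.imwrite('pics/w4.png',c['pixels'])"
```

```text
pose [ 48.02 -32.52  26.43] -177.2 j [-0.6   0.39  0.3   1.48  0.   -0.64]
[0.5, 0.026, -0.083, 11.927, 0.001] 
scene vial_left 0.76 [0.584 0.219 0.003]
scene slide_mailer 0.94 [ 0.64  -0.001 -0.001]
top vial_left 0.64 [0.585 0.217 0.002]
top slide_mailer 0.65 [ 0.641  0.    -0.002]
```

View pics/w4.png

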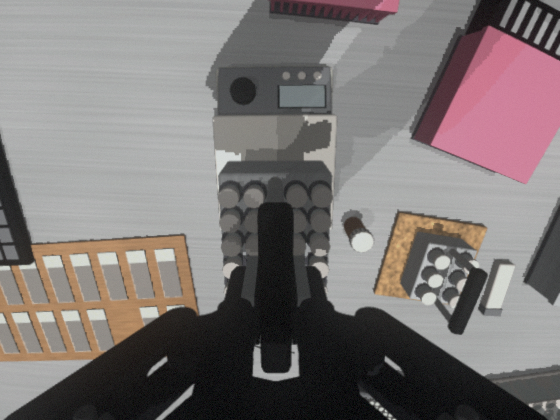

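The small block hangs upright over the heater plate (plate at px 215–335, block at 220–330, both centred on about 275). The medium block stands on the mat at about px (450,275). I'm lowering it.

Request:
{"op": "carry_out", "data": {
  "increments": [0.5, 0, -0.1, 2, 0, 0.5, 0, 0, 3, 0, 0.5, 0, 0, 3, 0, 0.5, 0, 0, 2, 0, 0.5, 0, 0, 1, 0]
}}

```text
clock: 20.32
eef_pos: [0.4794, -0.3266, 0.1529]
tool_rot: [-0.024, 1.0, 0.001, -0.001]
ft_force: [-0.2, -0.1, -2.9]
grip_width: 0.013
grasp_force: 59.3
```

Request:
{"op": "carry_out", "data": {
  "increments": [0.5, 0, 0, 0.3, 0, 0.5, 0, 0, 0.2, 0, 0.5, 0, 0, 0.1, 0, 0.5, 0, 0, 0, 0, 0.5, 0, 0, 0, 0]
}}

```text
clock: 20.95
eef_pos: [0.4803, -0.3271, 0.1487]
tool_rot: [-0.024, 1.0, -0.0, 0.0]
ft_force: [-0.3, 0.5, -4.3]
grip_width: 0.0126
grasp_force: 59.3
```

Request:
{"op": "carry_out", "data": {
  "increments": [0.5, 0, 0, 0.1, 0, 0.5, 0, 0, 0.1, 0, 0.5, 0, 0, 0.1, 0, 0.5, 0, 0, 0, 0, 0.5, 0, 0, 0, 0]
}}

```text
clock: 21.58
eef_pos: [0.4801, -0.3269, 0.1453]
tool_rot: [-0.024, 1.0, 0.0, -0.0]
ft_force: [-0.9, -0.1, -4.4]
grip_width: 0.0132
grasp_force: 59.4
```

Request:
{"op": "carry_out", "data": {
  "increments": [0.5, 0, 0, 0.1, 0, 0.5, 0, 0, 0, 0, 0.5, 0, 0, 0, 0, 0.5, 0, 0, 0, 0, 0.5, 0, 0, 0, 0]
}}

```text
clock: 22.2
eef_pos: [0.4802, -0.3273, 0.1449]
tool_rot: [-0.024, 1.0, -0.0, 0.0]
ft_force: [-1.5, -0.3, 2.6]
grip_width: 0.0129
grasp_force: 60.4
```

Request:
{"op": "carry_out", "data": {
  "increments": [3, 0, 0, 0, 0, 5, 0, 0, 0, 0, 5, 0, 0, 0, 0, 5, 0, 0, -0.5, 0, 5, 0, 0, -2, 0]
}}

```text
clock: 22.82
eef_pos: [0.4793, -0.3264, 0.1685]
tool_rot: [-0.024, 1.0, 0.001, -0.001]
ft_force: [-0.1, 0.1, 0.4]
grip_width: 0.0498
grasp_force: 0.0
```

Request:
{"op": "carry_out", "data": {
  "increments": [5, 0, 0, -3, 0, 5, 0, 0, -3, 0, 5, 0, 0, 0, 0, 5, 0, 0, 0, 0.08, 5, 0, 0, 0, 0.08]
}}

```text
clock: 23.45
eef_pos: [0.4797, -0.3267, 0.2283]
tool_rot: [0.057, 0.998, 0.0, -0.001]
ft_force: [0.0, -0.0, -0.5]
grip_width: 0.0496
grasp_force: 0.0
```

```bash
python3 -c "
from h import *
plan((58.75,11.53,22.9,-6.4,5,1),(58.75,11.53,13.5,-6.4,5,1))
c=bot.camera('scene');P,u,v=cloud(c)
h=(np.hypot(P[:,0]-.48,P[:,1]+.326)<.07)&(P[:,2]>.15)&(P[:,2]<.178)
print(rect(P[h]))"
```

```text
pose [ 47.97 -32.67  22.83] 173.4 j [-0.6   0.4   0.23  1.4   0.   -0.48]
[5, -5.666, 45.137, -0.068, -0.003] 
[5, 0.0, 0.0, 9.4, -0.0] 
[ 480.3 -326.8   82.4   15.4    3.1  169.8  261. ]
```

Request:
{"op": "carry_out", "data": {
  "increments": [5, -0.6, 4.5, 0, 0, 5, -0.6, 4.5, 0, 0, 5, -0.6, 4.5, 0, 0, 5, -0.6, 4.5, 0, 0, 5, -0.6, 4.5, 0, 0]
}}

```text
clock: 24.12
eef_pos: [0.5348, -0.1052, 0.2285]
tool_rot: [0.055, 0.998, 0.0, -0.001]
ft_force: [0.6, -0.7, 0.5]
grip_width: 0.0502
grasp_force: 0.0
```

Request:
{"op": "carry_out", "data": {
  "increments": [5, -0.6, 4.5, 0, 0, 5, -0.6, 4.5, 0, 0, 5, -0.6, 4.5, 0, 0, 5, -0.5, 4.5, 0, 0, 5, -0.4, 4.6, 0, 0]
}}

```text
clock: 24.75
eef_pos: [0.5869, 0.1162, 0.2283]
tool_rot: [0.055, 0.998, -0.0, -0.001]
ft_force: [1.2, 0.0, 0.2]
grip_width: 0.05
grasp_force: 0.0
```

Request:
{"op": "carry_out", "data": {
  "increments": [5, 0, 0, 2, 0, 5, 0, 0, 2.5, 0, 5, 0, 0, 0, 0, 5, 0, 0, 0, 0, 5, 0, 0, 0, 0]
}}

```text
clock: 25.38
eef_pos: [0.5878, 0.1148, 0.1856]
tool_rot: [0.056, 0.998, 0.0, 0.001]
ft_force: [-1.0, -0.2, -0.0]
grip_width: 0.0503
grasp_force: 0.0
```

```bash
python3 -c "
from h import *
plan((58.75,11.53,13.5,-6.4,5,1))
c=bot.camera('wrist');cv2.imwrite('pics/w5.png',c['pixels'])
P,u,v=cloud(c); h=(np.hypot(P[:,0]-.5875,P[:,1]-.115)<.07)&(P[:,2]>.145)&(P[:,2]<.168); print(rect(P[h]))"
```

```text
pose [58.78 11.48 18.56] 173.6 j [0.19 0.46 0.2  1.31 0.   0.3 ]
[5, 0.034, 0.049, 5.058, -0.0] 
[ 587.5  116.3   79.8   14.    -6.5  160.3 3267. ]
```

View pics/w5.png

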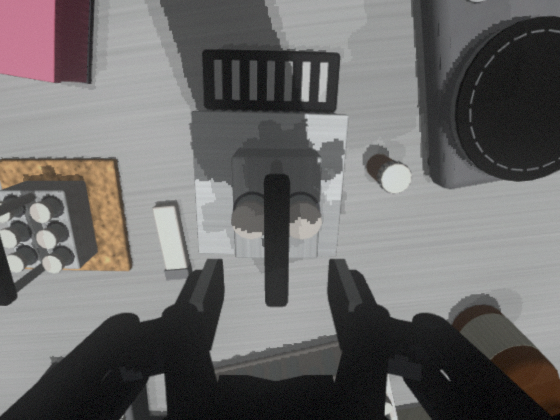

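The wrist view shows the two-cap large block on the cooler with its bar at px 277, centred. The empty mixer disc is at about (525,100). I'm gripping the bar and lifting.

Request:
{"op": "carry_out", "data": {
  "increments": [5, 0, 0.1, 1.5, 0, 5, 0, 0, 2, 0, 5, 0, 0, 1, 0, 5, 0, 0, 0.5, 0, 4, 0, 0, 0, 0]
}}

```text
clock: 26.05
eef_pos: [0.5871, 0.1158, 0.1341]
tool_rot: [0.056, 0.998, -0.0, -0.0]
ft_force: [-0.2, 1.3, 0.3]
grip_width: 0.0399
grasp_force: 0.0
```

Request:
{"op": "carry_out", "data": {
  "increments": [1, 0, 0, 0, 0, 0.5, 0, 0, 0, 0, 0.5, 0, 0, 0, 0, 0.5, 0, 0, 0, 0, 0.5, 0, 0, 0, 0]
}}

```text
clock: 26.68
eef_pos: [0.5878, 0.1156, 0.1351]
tool_rot: [0.056, 0.998, -0.0, 0.001]
ft_force: [0.0, -2.4, 5.7]
grip_width: 0.0131
grasp_force: 60.4
```

Request:
{"op": "carry_out", "data": {
  "increments": [0.5, 0, 0, -0.5, 0, 0.5, 0, 0, -0.5, 0, 0.5, 0, 0, -2, 0, 0.5, 0, 0, -2, 0, 0.5, 0, 0, -2, 0]
}}

```text
clock: 27.3
eef_pos: [0.5865, 0.1161, 0.2041]
tool_rot: [0.056, 0.998, 0.0, -0.001]
ft_force: [0.1, -0.2, -3.9]
grip_width: 0.0132
grasp_force: 59.2
```

```bash
python3 -c "
from h import *
plan((53.3,32.3,20.5,None,0.5,1),(53.3,32.3,14.5,-8,.5,1))
c=bot.camera('scene');P,u,v=cloud(c)
q=(np.hypot(P[:,0]-.533,P[:,1]-.323)<.08)&(abs(P[:,2]-.07)<.004)&(c['pixels'][v,u].max(1)<60);print('mixer',cv2.minEnclosingCircle((P[q,:2]*1000).astype(np.float32)))
"
```

```text
pose [58.65 11.61 20.41] 173.6 j [0.2  0.45 0.23 1.36 0.   0.31]
[0.5, 7.614, 19.964, -0.092, 0.0] 
[0.5, 0.0, 0.0, 6.0, 0.028] 
mixer ((533.3016967773438, 323.1001892089844), 64.08514404296875)
```

Request:
{"op": "carry_out", "data": {
  "increments": [0.5, 0.8, 2, 0, 0, 0.5, 1.5, 4, 0, 0, 0.5, 1.5, 4, 0, 0, 0.5, 1.5, 4, 0, 0, 0.5, 1.5, 4, 0, 0]
}}

```text
clock: 27.98
eef_pos: [0.5377, 0.3044, 0.2025]
tool_rot: [0.055, 0.998, -0.0, -0.001]
ft_force: [1.3, -0.2, -3.7]
grip_width: 0.013
grasp_force: 59.2
```

Request:
{"op": "carry_out", "data": {
  "increments": [0.5, 0.9, 2, 0, 0.028, 0.5, 0, 0, 0, 0, 0.5, 0, 0, 1.5, 0, 0.5, 0, 0, 2, 0, 0.5, 0, 0, 1, 0]
}}

```text
clock: 28.6
eef_pos: [0.532, 0.3214, 0.1566]
tool_rot: [0.071, 0.998, -0.001, -0.002]
ft_force: [-0.0, 1.0, -4.0]
grip_width: 0.0129
grasp_force: 59.2
```

Request:
{"op": "carry_out", "data": {
  "increments": [0.5, 0, 0, 0.4, 0, 0.5, 0, 0, 0, 0, 0.5, 0, 0, 0, 0, 0.5, 0, 0, 0, 0, 0.5, 0, 0, 0, 0]
}}

```text
clock: 29.22
eef_pos: [0.5331, 0.3234, 0.1558]
tool_rot: [0.07, 0.998, 0.0, 0.0]
ft_force: [0.0, -0.4, -3.8]
grip_width: 0.0129
grasp_force: 59.2
```

Request:
{"op": "carry_out", "data": {
  "increments": [0.5, 0, 0, 0.4, 0, 0.5, 0, 0, 0.3, 0, 0.5, 0, 0, 0.1, 0, 0.5, 0, 0, 0.1, 0, 0.5, 0, 0, 0, 0]
}}

```text
clock: 29.85
eef_pos: [0.5329, 0.3232, 0.1462]
tool_rot: [0.07, 0.998, -0.0, -0.0]
ft_force: [1.0, -0.5, -4.3]
grip_width: 0.013
grasp_force: 59.3
```

Request:
{"op": "carry_out", "data": {
  "increments": [0.5, 0, 0, 0.1, 0, 0.5, 0, 0, 0.1, 0, 0.5, 0, 0, 0, 0, 0.5, 0, 0, 0, 0, 0.5, 0, 0, 0, 0]
}}

```text
clock: 30.48
eef_pos: [0.533, 0.3232, 0.1451]
tool_rot: [0.07, 0.998, 0.0, 0.0]
ft_force: [-2.7, -2.0, 4.2]
grip_width: 0.0129
grasp_force: 60.3
```

Request:
{"op": "carry_out", "data": {
  "increments": [3, 0, 0, 0, 0, 5, 0, 0, 0, 0, 5, 0, 0, 0, 0, 5, 0, 0, -0.5, 0, 5, 0, 0, -2, 0]
}}

```text
clock: 31.1
eef_pos: [0.5321, 0.3228, 0.1683]
tool_rot: [0.07, 0.998, -0.001, -0.001]
ft_force: [-0.1, 0.3, 0.8]
grip_width: 0.0501
grasp_force: 0.0
```

Request:
{"op": "carry_out", "data": {
  "increments": [5, 0, 0, -2.5, 0, 5, 0, 0, -2, 0, 5, 0, 0, 0, 0, 5, 0, 0, 0, 0, 5, 0, 0, 0, 0]
}}

```text
clock: 31.72
eef_pos: [0.5323, 0.3229, 0.2129]
tool_rot: [0.07, 0.998, -0.001, -0.001]
ft_force: [0.6, -0.7, 0.2]
grip_width: 0.0501
grasp_force: 0.0
```

```bash
python3 -c "
from h import *
plan((60.1,-11.08,21.5,-7,5,1),(60.1,-11.08,8.5,-7,5,1))
for n in ('scene','top'):
    c=bot.camera(n);P,u,v=cloud(c)
    for x,y,z in ((.533,.323,.07),(.601,-.111,.01)):
        h=(np.hypot(P[:,0]-x,P[:,1]-y)<.07)&(P[:,2]>z+.08)&(P[:,2]<z+.108)
        print(rect(P[h]) if h.sum()>20 else '')"
```

```text
pose [53.23 32.29 21.29] 172.0 j [0.55 0.5  0.34 1.41 0.   0.68]
[5, -12.843, -41.986, -0.205, -0.018] 
[5, 0.0, 0.0, 13.0, -0.0] 
[539.1 321.9  71.7  15.1  -7.9 169.4 186. ]
[ 600.9 -111.2   79.7   14.    -7.   110.3  226. ]

[ 601.9 -111.6   81.1   14.7   -7.5  110.2  130. ]
```

Request:
{"op": "carry_out", "data": {
  "increments": [5, -1.3, -4.2, 0, -0.018, 5, -1.3, -4.2, 0, 0, 5, -1.3, -4.2, 0, 0, 5, -1.3, -4.2, 0, 0, 5, -1.3, -4.2, 0, 0]
}}

```text
clock: 32.45
eef_pos: [0.5711, 0.1053, 0.2139]
tool_rot: [0.061, 0.998, -0.0, -0.0]
ft_force: [-0.1, -0.8, -0.0]
grip_width: 0.0499
grasp_force: 0.0
```

Request:
{"op": "carry_out", "data": {
  "increments": [5, -1.3, -4.2, 0, 0, 5, -1.3, -4.2, 0, 0, 5, -1.2, -4.2, 0, 0, 5, -1.2, -4.2, 0, 0, 5, -1.2, -4.2, 0, 0]
}}

```text
clock: 33.08
eef_pos: [0.6071, -0.1107, 0.2138]
tool_rot: [0.061, 0.998, 0.0, -0.0]
ft_force: [0.4, 0.2, -0.2]
grip_width: 0.05
grasp_force: 0.0
```

Request:
{"op": "carry_out", "data": {
  "increments": [5, 0, 0, 3, 0, 5, 0, 0, 3, 0, 5, 0, 0, 2, 0, 5, 0, 0, 0, 0, 5, 0, 0, 0, 0]
}}

```text
clock: 33.7
eef_pos: [0.6077, -0.1093, 0.135]
tool_rot: [0.061, 0.998, -0.0, 0.0]
ft_force: [0.1, 0.4, -0.3]
grip_width: 0.0502
grasp_force: 0.0
```

```bash
python3 -c "
from h import *
plan((60.1,-11.1,8.5,-7,5,1))
c=bot.camera('wrist')
P,u,v=cloud(c); h=(np.hypot(P[:,0]-.601,P[:,1]+.111)<.07)&(P[:,2]>.095)&(P[:,2]<.118); print(rect(P[h]))
for n in ('scene','top'):
    c=bot.camera(n)
    for e in bot.regions_of(c,'cooler')[:4]:
        Q,_,_=cloud(c,e['mask'])
        if np.hypot(*(np.median(Q[:,:2],0)-(.581,.109)))<.08: print(n,rect(Q[abs(Q[:,2]-.06)<.004]))
"
```

```text
pose [ 60.77 -10.93  13.5 ] 173.0 j [-0.18  0.52  0.17  1.22  0.   -0.06]
[5, 0.64, -0.251, 5.0, 0.0] 
[ 600.9 -109.8   80.    14.    -6.9  110.3 3394. ]
scene [ 581.6  109.1  126.8  125.2   -7.6   59.6 2327. ]
top [ 580.7  109.7  125.1  124.    -7.8   59.8 1162. ]
```

Request:
{"op": "carry_out", "data": {
  "increments": [5, 0.6, -0.2, 0, 0, 5, 0, 0, 1.5, 0, 5, 0, 0, 2, 0, 5, 0, 0, 1, 0, 5, 0, 0, 0.5, 0]
}}

```text
clock: 34.58
eef_pos: [0.6003, -0.1104, 0.0831]
tool_rot: [0.061, 0.998, 0.0, -0.001]
ft_force: [-0.4, 0.1, 0.0]
grip_width: 0.0499
grasp_force: 0.0
```

Request:
{"op": "carry_out", "data": {
  "increments": [4, 0, 0, 0, 0, 1, 0, 0, 0, 0, 0.5, 0, 0, 0, 0, 0.5, 0, 0, 0, 0, 0.5, 0, 0, 0, 0]
}}

```text
clock: 35.2
eef_pos: [0.6016, -0.1109, 0.0852]
tool_rot: [0.061, 0.998, -0.0, 0.001]
ft_force: [-0.3, -1.7, 3.1]
grip_width: 0.0128
grasp_force: 59.8
```

Request:
{"op": "carry_out", "data": {
  "increments": [0.5, 0, 0, 0, 0, 0.5, 0, 0, -0.5, 0, 0.5, 0, 0, -1, 0, 0.5, 0, 0, -2, 0, 0.5, 0, 0, -2, 0]
}}

```text
clock: 35.83
eef_pos: [0.6001, -0.11, 0.139]
tool_rot: [0.061, 0.998, 0.0, -0.001]
ft_force: [0.6, 0.2, -5.4]
grip_width: 0.0129
grasp_force: 58.6
```

Request:
{"op": "carry_out", "data": {
  "increments": [0.5, 0, 0, -2, 0, 0.5, 0, 0, -2, 0, 0.5, 0, 0, -1.5, 0, 0.5, 0, 0, 0, 0, 0.5, 0, 0, 0, 0]
}}

```text
clock: 36.45
eef_pos: [0.6004, -0.1103, 0.1933]
tool_rot: [0.061, 0.998, 0.0, -0.001]
ft_force: [0.1, 0.5, -5.3]
grip_width: 0.0131
grasp_force: 58.8
```

```bash
python3 -c "
from h import *
plan((58.1,10.94,19.5,None,0.5,1),(58.1,10.94,13.5,-8,.5,1))
for n in ('wrist','scene'):
  c=bot.camera(n);P,u,v=cloud(c); print(n)
  h=(np.hypot(P[:,0]-.601,P[:,1]+.111)<.07)&(P[:,2]>.13)&(P[:,2]<.2)
  for z in (.15,): 
    b=(np.hypot(P[:,0]-.601,P[:,1]+.111)<.06)&(abs(P[:,2]-.168)<.008)
    print(rect(P[b]) if b.sum()>20 else '')
"
```

```text
pose [ 60.04 -11.03  19.33] 173.0 j [-0.18  0.48  0.25  1.35  0.   -0.06]
[0.5, 4.594, 21.575, -0.171, 0.0] 
[0.5, 0.0, 0.0, 6.0, 0.018] 
wrist
[ 585.4 -107.7   55.7   46.8   82.4  173.5 4210. ]
scene
[ 607.2 -112.3   58.8   58.3   81.1  172.2  274. ]
```

Request:
{"op": "carry_out", "data": {
  "increments": [0.5, 0.5, 2, 0, 0, 0.5, 0.8, 4, 0, 0, 0.5, 1, 4.8, 0, 0, 0.5, 1, 4.8, 0, 0, 0.5, 0.8, 4, 0, 0]
}}

```text
clock: 37.17
eef_pos: [0.583, 0.0918, 0.1938]
tool_rot: [0.06, 0.998, 0.0, -0.001]
ft_force: [0.3, -1.0, -5.8]
grip_width: 0.0127
grasp_force: 58.8
```

Request:
{"op": "carry_out", "data": {
  "increments": [0.5, 0.5, 2, 0, 0, 0.5, 0, 0, 0, 0, 0.5, 0, 0, 1.5, 0, 0.5, 0, 0, 2, 0, 0.5, 0, 0, 1, 0]
}}

```text
clock: 37.8
eef_pos: [0.5804, 0.1079, 0.1469]
tool_rot: [0.062, 0.998, -0.001, -0.002]
ft_force: [-0.1, -0.1, -5.4]
grip_width: 0.013
grasp_force: 58.8
```

Request:
{"op": "carry_out", "data": {
  "increments": [0.5, 0, 0, 0.3, 0, 0.5, 0, 0, 0, 0, 0.5, 0, 0, 0, 0, 0.5, 0, 0, 0, 0, 0.5, 0, 0, 0, 0]
}}

```text
clock: 38.42
eef_pos: [0.5818, 0.1096, 0.1467]
tool_rot: [0.061, 0.998, 0.0, 0.0]
ft_force: [-0.1, -0.0, -5.4]
grip_width: 0.013
grasp_force: 58.8
```

Well centred; the final lowering takes it to a TCP height of about 0.135.

Request:
{"op": "carry_out", "data": {
  "increments": [0.5, 0, 0, 0.5, 0, 0.5, 0, 0, 0.3, 0, 0.5, 0, 0, 0.1, 0, 0.5, 0, 0, 0.1, 0, 0.5, 0, 0, 0, 0]
}}

```text
clock: 39.05
eef_pos: [0.5816, 0.1095, 0.1362]
tool_rot: [0.061, 0.998, -0.0, -0.0]
ft_force: [-0.4, 0.7, -5.1]
grip_width: 0.0128
grasp_force: 58.9
```

Request:
{"op": "carry_out", "data": {
  "increments": [0.5, 0, 0, 0.1, 0, 0.5, 0, 0, 0.1, 0, 0.5, 0, 0, 0, 0, 0.5, 0, 0, 0, 0, 0.5, 0, 0, 0, 0]
}}

```text
clock: 39.67
eef_pos: [0.5817, 0.1094, 0.1352]
tool_rot: [0.061, 0.998, 0.0, 0.0]
ft_force: [-3.8, -1.2, 4.1]
grip_width: 0.013
grasp_force: 60.1
```

Request:
{"op": "carry_out", "data": {
  "increments": [3, 0, 0, 0, 0, 5, 0, 0, 0, 0, 5, 0, 0, 0, 0, 5, 0, 0, -0.5, 0, 5, 0, 0, -2, 0]
}}

```text
clock: 40.3
eef_pos: [0.5806, 0.1093, 0.1584]
tool_rot: [0.061, 0.998, -0.0, -0.001]
ft_force: [-0.5, -0.6, -0.0]
grip_width: 0.0498
grasp_force: 0.0
```

Request:
{"op": "carry_out", "data": {
  "increments": [5, 0, 0, -4, 0, 5, 0, 0, -5, 0, 5, 0, 0, -3, 0, 5, 2, -5, 0, 0, 5, 2, -5, 0, 0]
}}

```text
clock: 40.92
eef_pos: [0.5297, 0.0145, 0.2801]
tool_rot: [0.06, 0.998, -0.0, 0.001]
ft_force: [0.8, 0.1, 0.6]
grip_width: 0.0498
grasp_force: 0.0
```

Request:
{"op": "carry_out", "data": {
  "increments": [5, 4, -4, 0, 0, 5, 5, 0, 0, 0, 5, 5, 0, 0, 0, 5, 5, 0, 0, 0, 5, 0, 0, 0, 0]
}}

```text
clock: 41.55
eef_pos: [0.3335, -0.0014, 0.28]
tool_rot: [0.061, 0.998, 0.0, 0.001]
ft_force: [1.2, 0.0, 1.1]
grip_width: 0.0495
grasp_force: 0.0
```

```bash
python3 -c "
from h import *
S=dict(mixer=(.533,.323,.07),cooler=(.581,.109,.06),heater=(.480,-.327,.07))
print(bot.get_obs()['eef_pos'])
for n in ('scene','top'):
    c=bot.camera(n);P,u,v=cloud(c)
    if n=='scene': cv2.imwrite('pics/end.png',c['pixels'])
    for k,(x,y,z) in S.items():
        h=(np.hypot(P[:,0]-x,P[:,1]-y)<.07)&(P[:,2]>z+.08)&(P[:,2]<z+.108)
        print(n,k,rect(P[h]) if h.sum()>20 else '')
    for k in NAMES[7:]+['heater','mixer']:
        for d in bot.place_of(c,k)[:3]: 
            if d['p']>.3: print(n,k,round(d['p'],2),np.round(w(c,d['xyz']),3))
"
```

```text
[ 0.33345923 -0.00136498  0.28000926]
scene mixer [534.1 322.6  81.1  16.   -8.2 169.5 225. ]
scene cooler [581.2 109.1  81.7  14.7  -6.9 159.8 239. ]
scene heater [ 480.1 -326.9   81.4   15.3    2.5  169.8  262. ]
scene vial_left 0.7 [0.585 0.22  0.004]
scene slide_mailer 0.61 [ 0.638 -0.005 -0.001]
scene heater 0.68 [ 0.481 -0.33   0.001]
scene mixer 0.66 [ 0.531  0.323 -0.002]
top mixer [532.7 322.9  81.   14.6  -7.1 170.2 147. ]
top cooler [580.8 109.5  80.1  14.   -7.1 159.6 131. ]
top heater [ 479.6 -326.5   80.1   16.5    1.9  169.8  161. ]
top vial_left 0.48 [0.584 0.217 0.003]
top slide_mailer 0.48 [ 0.644 -0.003 -0.   ]
top heater 0.8 [ 0.48  -0.329  0.002]
top mixer 0.78 [0.535 0.323 0.001]
```

View pics/end.png

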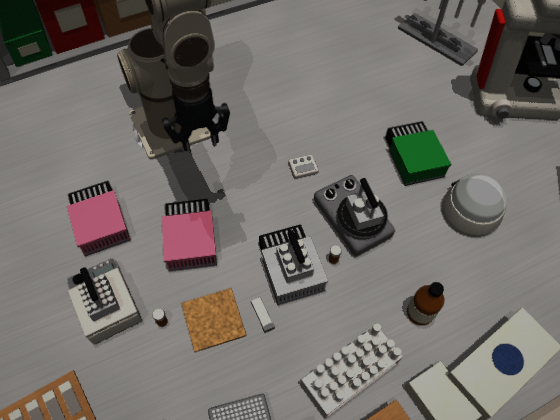

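The final view shows the small block on the heater (px 97,295), the medium on the cooler (295,258) and the large on the mixer (365,210). The mat is empty, and both vials and the slide case stand where they were.

```bash
python3 -c "
from workcell import bot
print(bot.job_done())"
```

```text
the job is handed in; nothing more can be done
None
```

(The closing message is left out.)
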